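Add a filter disc and lock the bayonet cap of a bench water unit

ROBOT

A 6-joint arm with a two-finger parallel gripper is mounted at the origin on the work surface. World frame = base frame: x ahead of the robot, y to its left, z up, the work surface at z = 0. Lengths are in m, angles in rad, forces in N, time in s.
With the tool pointing down it reaches from about 0.3 to 0.775 m from the base axis. Payload 14.6 kg.
Tool frame: the origin (TCP) lies on the centre line of the jaws, within the pads' length; the fingertips stand 17 mm ahead of it and the grasp point (between the pads) lies 2 mm behind it (ctrl.finger_overhang is the distance from the TCP to the fingertips, in m); x points along the fingers, z is the direction in which the jaws open and shut, and the axes are right-handed (so a half turn about x gives the same grasp; the last joint's range is limited). The gripper opens to 94 mm and grips with 3 to 60 N. Pads are 16 mm wide; open, the fingers measure 119 mm over their backs; the gripper's body (75 mm by 177 mm) begins 78 mm behind the grasp point.
Start: joints at [-1.26, 0.3, 1.521, -0, 1.321, -0.067], TCP at [0.203, -0.511, 0.222] pointing down, gripper open.
Joint ranges: [-3.03, 3.03], [-0.79, 2.21], [0.23, 2.52], [-1.04, 4.18], [0, 3.07], [-2.55, 2.55]. Speed limits (rad/s): [2.22, 2.22, 2.57, 3.14, 3.14, 3.14].

INTERFACE

Orientations are given as [roll, pitch, yaw] about the fixed x, y, z axes, in that order (R = Rz(yaw) Ry(pitch) Rx(roll)).
In Python, from plant import read_state, optics, order, ctrl gives the robot as it stands.
- The arm moves only by the tool carry_out, never from a script. Its argument "commands" is a list of rows, each an object with "gripper": the opening, from 0 (shut) to 1 (fully open); "dp": the shift along the tool's x, y, z in m, a list of three; "turn": the turn about the tool's x in rad. A call has 1 to 8 rows; each row shifts and turns the commanded pose from where the row before left it, along the tool's axes as they then stand; what a row does not reach is not made up. A row lasts 1/12 s, in which the tool goes at most 41.7 mm and 7.16 degrees, less where a joint would pass 70% of its speed; a pose out of reach is approached as far as the arm can. A call is refused whole if a number of a shift passes 0.0417 or a number of a turn 0.125, either way. A call with a gripper value outside its range is refused whole. The fingers move at their own pace and stop on an object; "squeeze" is the grip in N (left out, the last holds). Time passes only in rows, so rows that do not move let the fingers close. It gives the time, the measured TCP pose, the force and the opening at its end, in the units of the state.
- read_state(): the state, without advancing time (a new reading comes with each control period).
- optics.camera(name): name is "scene" or "top" or "wrist"; returns a dict with "color" (384x512x3 uint8, red, green, blue), "depth" (384x512 float32, m along the optical axis (not along the pixel's ray), 0 where there is no reading), "fov_y" (degrees; the focal length in pixels is half the picture's height over the tangent of half this angle, whatever the lens; pixels are square), "cx", "cy" (the principal point, pixels), "T" (4x4, takes a point from camera to world coordinates); the wrist camera has in their place "hand_eye" (4x4, takes a point from camera to tool coordinates, whose origin is the TCP and whose axes are the tool frame's). Camera axes: x right, y down, z forward; pixel columns grow to the right and rows downward; lengths in m; the calibration is good to about 2 mm. A picture is of the moment at which its call begins: read the wrist's pose just before it.
- order.finish_job(): hands the job in, once; it reports no verdict.
Trained networks look in a picture, given as the dict that the camera call returned (one of the last four; its "shot" number tells which), for a name from the list of things; names that differ only in an ending like _2 or _b are one class to them, and where a whole thing is asked for, a point or a joint stands for the part that bears it (a point fixed in the world has none). Each returns a list of dicts, best first, with "conf" (0 to 1); they miss things now and then, are a little off and sometimes report something else, mostly with a low value. They report only what shows in the picture. A call takes as long as a camera call. They do not tell look-alikes from the thing itself.
- optics.spot_in(picture, target): "location" ([x, y, z] in m, in world coordinates, good to about 4 mm: the middle of the surface that is visible of it).
- optics.cut_out(picture, target): "region" (384x512 bool, what is visible of it).
The state is a dict: "clock": time; "joint_positions": joint angles; "joint_vel": joint speeds; "joint_torque": joint torques, N m; "ee_pos": TCP position; "tcp_rot": TCP orientation; "wrist_force": force on the tool from outside, world axes, zero at the start; "moment": the same for the moment, N m; "grip_width": opening from 0.0 (shut) to 1.0 (fully open).
Only numpy, scipy, OpenCV 4.12 (cv2) and the standard library are available. Lean on these libraries where they do the work, as an engineer would, in place of code of your own. Each camera call takes 0.05 s, during which the arm holds its last target.

TASK

Lay the loose filter disc squarely on top of the disc that is already in the water unit's filter seat and let go of it. Then set the cap on the pile with its two lugs in the seat's open gaps, push it down against the spring, turn it a quarter turn clockwise (seen from above) until it is locked under the lips, and finish while still gripping the cap in its locked place: do not let go. Leave the cup, the bur stand and the tooth model where they are.

Things in the scene. Friction and masses are not known exactly. Their poses are not given: they have to be found in the camera images.
- housing: White bench water unit, fixed: casing 200 x 140 x 40 mm (local x -70..+130, y -70..+70) with a 55 mm high ridge at local x 92..128. Origin: on the vertical axis of the round filter seat, at bench level; z up. Seat: two curved steel walls on the 40 mm high deck, centred on local +y and -y, each spanning 45 degrees either side, open gaps facing local +x and -x. Cap heights below are above this origin.
- seat_rim (a point): On the seat's axis, level with the top of the lips, 72 mm above the bench; axes as the unit's. The walls have inner radius 39 mm, outer 46 mm; each carries along its top an inward lip of inner radius 30 mm, 66 to 72 mm above the bench. Before loading, the spring plate's top is at 52 mm, so the second disc's underside belongs at 60 mm. Discs go in from above.
- gap (a point): Middle of the gap facing the unit's +x, 36 mm from the axis, at lip-top height (the other gap is opposite). Gaps are about 42 mm wide between the lips' ends; fingers holding a disc fit in them. End stops under the lips block the cap early anticlockwise; clockwise seen from above it turns about 88 degrees, from lugs along the unit's x to lugs along its y.
- spring_plate (a joint): How far the spring plate under the discs is pressed down, m: 0 unloaded, about 0.008 with two discs and the cap locked, 0.012 at the bottom. Spring: 4 N at 0, rising 0.8 N per mm (10.4 N when locked, about 12 N at 10 mm).
- disc_lower: Flat round metal filter disc, 54 mm diameter, 8 mm thick, loose, already lying on the spring plate. Origin: centre of its underside, z up.
- disc: The loose filter disc, the same: 54 mm diameter, 8 mm thick, 70 g. Lies flat on the low tray (floor 5 mm, rim 9 mm above the bench, the tray is fixed). Origin: centre of its underside, z up.
- cap: Grey plastic bayonet cap, about 120 g, upright on the tray. Origin: centre of its underside, z up. Round body 54 mm diameter, 20 mm high; two lugs at its foot along local +x and -x, reaching 36 mm from the axis, 20 mm wide, 6 mm high. Underside above the bench: 68 mm resting on two discs; push below 60 mm (57 is good) before turning; 60 mm once locked and sprung up against the lips.
- cap_grip (a point): On the cap's axis, 34 mm above its underside, in the upright grip bar: 44 mm long along the cap's x (same direction as the lugs), 16 mm wide (cap's y), from 20 to 45 mm above the underside. Pinch it across the cap's y from above; fingertips may rest on the body's top (20 mm) to push.
- cup: Bystander: a plain white plastic cup, 80 mm tall, 68 mm across the rim. Origin: centre of the underside.
- bur_stand: Bystander: a dark metal block 70 x 100 x 22 mm (x, y, z) with three rows of short upright drill bits, 47 mm tall in all. Origin: centre of the underside.
- tooth_model: Bystander: a white plaster practice tooth on a round foot, 54 mm across, about 52 mm tall. Origin: centre of the underside.
There are look-alikes about, which are no part of the job. What is shaped like the cap but green or purple is not meant.

How it is judged:
On the way, in this order (a step that is already met when the one before it is completed fails the run):
1. the loose disc lies squarely on the disc in the seat, let go of, before the cap goes on (horizontal distance between disc and disc_lower below 0.006 m and z of disc in the frame of disc_lower between 0.006 and 0.01 m and angle between disc's own z axis and vertical below 0.1 rad and horizontal distance between disc_lower and housing below 0.009 m and contact force between each of the fingers, cap and disc below 0.1 N), for 0.2 s.
2. the cap is pushed down on the pile with its lugs in the gaps, not yet turned (horizontal distance between cap and housing below 0.006 m and angle between cap's own z axis and vertical below 0.1 rad and z of cap in the frame of housing below 0.0625 m and angle between the x axis of cap and the x axis of housing, either way round below 0.65 rad), for 0.02 s.
At the end, for the whole second after the job is handed in: Robot still grips the cap (over 2 N), at rest and upright, within 6 mm of the seat axis, underside 53 to 62.5 mm above the unit's foot, lugs within 0.3 rad of the unit's y axis; spring pressed 5.5 mm or more; discs flat, within 6 mm of each other, the lower within 9 mm of the axis (horizontal distance between disc and disc_lower below 0.006 m and z of disc in the frame of disc_lower between 0.006 and 0.01 m and angle between each of disc, cap's own z axis and vertical below 0.1 rad and horizontal distance between disc_lower and housing below 0.009 m and horizontal distance between cap and housing below 0.006 m and z of cap in the frame of housing between 0.053 and 0.0625 m and angle between the x axis of cap and the y axis of housing, either way round below 0.3 rad and value of joint spring_plate above 0.0055 m and contact force between the fingers and cap above 2 N and linear speed of cap below 0.02 m/s); the arm keeps its last pose, push and grip.
It fails at once if the cup is moved or tipped (distance of cup from where it was at the start of the episode above 0.025 m or angle between cup's own z axis and vertical above 0.3 rad).
It fails at once if the bur stand is moved or tipped (distance of bur_stand from where it was at the start of the episode above 0.025 m or angle between bur_stand's own z axis and vertical above 0.3 rad).
It fails at once if the tooth model is moved or tipped (distance of tooth_model from where it was at the start of the episode above 0.025 m or angle between tooth_model's own z axis and vertical above 0.3 rad).
It also fails if it takes over 54 s, if anything falls off the work surface, if the arm or the gripper's body presses on something with over 40 N, if the wrist force passes 120 N, or if a joint passes its speed limit or range.

## Working session

There is one attempt and no reset: what is moved stays moved. The work goes in short steps, Python scripts to look and compute and a tool call to move; the robot and the scene stay as the last step left them, time stands still between calls to the robot, and variables do not carry over. Pictures are saved under pics/ and viewed, and the job is handed in when it is done.

Besides the shell and the picture viewer there is one more tool, called after "Emit:" as name(argument=value, ...), one argument or row to a line, values as JSON. carry_out: Moves the arm, as the interface text tells. Its arguments: {"type":"object","properties":{"commands":{"type":"array"},"squeeze":{"type":"number"}},"required":["commands"]}

```bash
ls; mkdir -p pics; python3 - <<'E'
from plant import read_state, optics, order, ctrl
import cv2,numpy as np
s=read_state();print(s['clock'],s['ee_pos'],s['tcp_rot'],s['grip_width'],ctrl.finger_overhang)
for n in ['scene','top']:
    p=optics.camera(n);cv2.imwrite(f'pics/{n}0.png',p['color'][:,:,::-1]);np.savez(f'{n}0.npz',**{k:p[k] for k in p})
    print(n,p['fov_y'],p['cx'],p['cy'],np.round(p['T'],3).tolist(),p['shot'])
    for t in ['disc','cap','housing','cup','bur_stand','tooth_model','disc_lower']:
        print(t,[(np.round(r['location'],3).tolist(),round(r['conf'],2)) for r in optics.spot_in(p,t)])
print(read_state()['clock'])
E
```

```text
pics
0.0 [ 0.2028131  -0.51099271  0.22190361] [3.07649922 1.56968724 1.88350551] 1.002636251429143 0.017
scene 49.08988991307225 253.5891683881392 188.05491705038523 [[0.666, 0.595, -0.45, 1.026], [0.746, -0.524, 0.411, -0.499], [0.009, -0.609, -0.793, 1.019], [0.0, 0.0, 0.0, 1.0]] 1
disc [([0.653, -0.183, 0.016], 0.57)]
cap [([0.537, -0.152, 0.028], 0.82), ([0.641, -0.355, 0.02], 0.74), ([0.358, -0.156, 0.015], 0.61)]
housing [([0.625, 0.145, 0.041], 0.93)]
cup [([0.555, 0.408, 0.054], 0.77)]
bur_stand [([0.432, 0.398, 0.022], 0.56)]
tooth_model [([0.52, -0.418, 0.043], 0.59)]
disc_lower [([0.578, 0.181, 0.06], 0.56)]
top 42.58360675172038 255.12614754112658 185.48469948256363 [[0.132, -0.968, 0.216, 0.235], [-0.991, -0.129, 0.029, -0.016], [-0.001, -0.218, -0.976, 1.294], [0.0, 0.0, 0.0, 1.0]] 2
disc [([0.647, -0.182, 0.015], 0.51)]
cap [([0.626, -0.347, 0.022], 0.91), ([0.343, -0.148, 0.018], 0.9), ([0.527, -0.148, 0.023], 0.72)]
housing []
cup [([0.551, 0.424, 0.051], 0.75), ([0.531, -0.147, 0.021], 0.67), ([0.602, 0.16, 0.038], 0.34)]
bur_stand [([0.422, 0.405, 0.02], 0.85)]
tooth_model []
disc_lower [([0.574, 0.178, 0.06], 0.58)]
0.8
```

View pics/scene0.png

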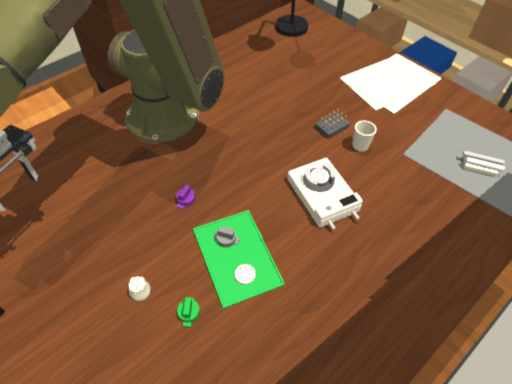

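View pics/top0.png

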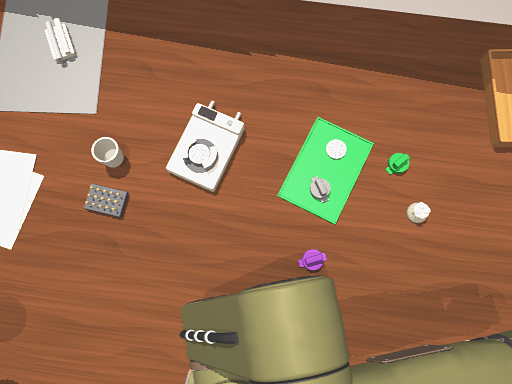

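```bash
cat > h.py <<'E'
import numpy as np,cv2
def cloud(p,T=None):
    d=p['depth'];h,w=d.shape;f=h/2/np.tan(np.radians(float(p['fov_y']))/2)
    v,u=np.mgrid[:h,:w]
    P=np.stack([(u-p['cx'])/f*d,(v-p['cy'])/f*d,d,np.ones_like(d)],-1)
    T=p['T'] if T is None else T
    W=(P@np.asarray(T).T)[...,:3]; W[d==0]=np.nan
    return W
E
python3 - <<'E'
from h import *
for n in ['scene','top']:
    p=np.load(n+'0.npz');W=cloud(p);c=p['color'].astype(int)
    x,y,z=W[...,0],W[...,1],W[...,2]
    print(n,'bench z',np.nanmedian(z[(x>.4)&(x<.7)&(abs(y)<.05)]))
    reg=(x>.45)&(x<.78)&(y>.02)&(y<.3)
    m=reg&(z>.033)&(z<.05)
    r=cv2.minAreaRect((W[m][:,:2]*1000).astype(np.float32));print('casing',m.sum(),r)
    m=reg&(z>.065)&(z<.078);print('walls',m.sum(),cv2.minEnclosingCircle((W[m][:,:2]*1000).astype(np.float32)),W[m].mean(0))
    m=reg&(z>.05)&(z<.062)&(x>.6);print('ridge',m.sum(),np.median(W[m],0))
    # discs / cap
    for nm,(a,b,zl,zh) in {'disc':(.65,-.182,.0105,.02),'cap':(.53,-.15,.015,.06),'cupp':(.553,.415,.01,.1)}.items():
        m=(np.hypot(x-a,y-b)<.05)&(z>zl)&(z<zh)
        q=W[m]; print(nm,m.sum(),q.mean(0).round(4),cv2.minEnclosingCircle((q[:,:2]*1000).astype(np.float32)))
    m=(np.hypot(x-.53,y+.15)<.05)&(z>.04)&(z<.06);q=W[m]
    if m.sum()>4: print('bar',m.sum(),q.mean(0).round(4),cv2.minAreaRect((q[:,:2]*1000).astype(np.float32)))
    c=p['color'];
    K={'scene':[(165,200,120,90),(280,150,100,80)],'top':[(270,110,120,120),(160,95,100,100)]}[n]
    for i,(u,v,w,h) in enumerate(K):
        cv2.imwrite(f'pics/c_{n}{i}.png',cv2.resize(c[v:v+h,u:u+w,::-1],None,fx=4.5,fy=4.5,interpolation=cv2.INTER_CUBIC))
a=cv2.imread('pics/c_top0.png');b=cv2.imread('pics/c_top1.png');b=cv2.resize(b,(int(b.shape[1]*.6),int(b.shape[0]*.6)));a=cv2.resize(a,(440,440))
b=cv2.resize(b,(340,340));o=np.zeros((440,780,3),np.uint8);o[:,:440]=a;o[:340,440:]=b;cv2.imwrite('pics/cc.png',o)
E
```

```text
scene bench z -0.0011114261213439613
casing 1622 ((604.654296875, 165.1036834716797), (140.80274963378906, 200.53494262695312), 73.05672454833984)
walls 208 ((575.7215576171875, 174.84957885742188), 47.282108306884766) [0.57630577 0.17351694 0.06996433]
ridge 485 [0.6807424  0.14188134 0.05394972]
disc 249 [ 0.6505 -0.1833  0.0126] ((649.0966186523438, -183.00021362304688), 27.153797149658203)
cap 297 [ 0.5387 -0.1548  0.0325] ((531.2284545898438, -153.96084594726562), 31.10588836669922)
cupp 508 [0.5496 0.4112 0.0534] ((547.1420288085938, 413.3043212890625), 36.43834686279297)
bar 99 [ 0.5349 -0.1513  0.0477] ((533.9545288085938, -149.7547607421875), (42.26860046386719, 17.966304779052734), 33.66545104980469)
top bench z 0.00023434651918674554
casing 2526 ((602.1317749023438, 167.83718872070312), (140.9239959716797, 198.45492553710938), 73.22019958496094)
walls 302 ((572.5612182617188, 177.40623474121094), 46.72895050048828) [0.57311856 0.17562706 0.0718633 ]
ridge 627 [0.67808165 0.14478686 0.05530724]
disc 273 [ 0.648  -0.1818  0.014 ] ((644.7796020507812, -195.1807098388672), 42.04846954345703)
cap 342 [ 0.5289 -0.1476  0.0331] ((532.521240234375, -157.49313354492188), 35.7271728515625)
cupp 576 [0.5492 0.419  0.0538] ((548.1797485351562, 415.5978088378906), 34.50555419921875)
bar 115 [ 0.5309 -0.1481  0.049 ] ((531.4689331054688, -148.92727661132812), (43.53879928588867, 17.030235290527344), 31.014041900634766)
```

View pics/cc.png

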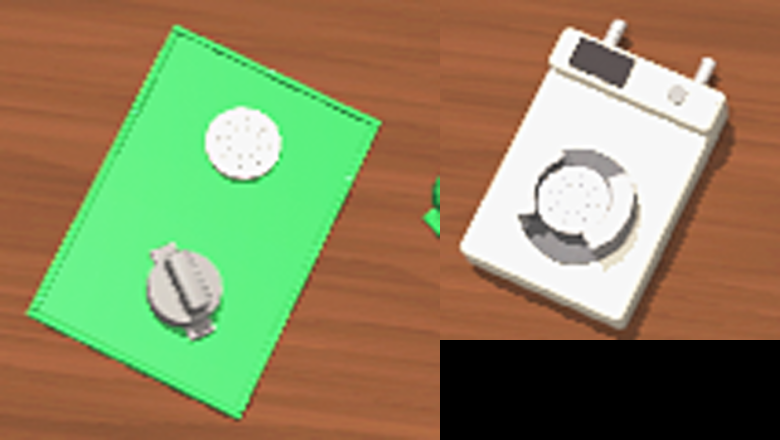

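```bash
python3 - <<'E'
from h import *
for n in ['scene','top']:
    p=np.load(n+'0.npz');W=cloud(p)
    x,y,z=W[...,0],W[...,1],W[...,2]
    m=(np.hypot(x-.573,y-.176)<.06)&(z>.063)&(z<.08)
    a=np.degrees(np.arctan2(y[m]-.176,x[m]-.574)); print(np.histogram(a,bins=24,range=(-180,180)))
    print(p['color'][m].mean(0))
    b=p['color'].copy();b[m]=(255,0,0)
    u,v=(270,140) if n=='scene' else (155,95)
    cv2.imwrite(f'pics/w_{n}.png',cv2.resize(b[v:v+100,u:u+100,::-1],None,fx=5,fy=5,interpolation=cv2.INTER_NEAREST))
E
```

```text
(array([ 0,  3, 11, 16, 18, 16, 19, 23,  2,  0,  0,  0,  0, 14, 14, 18, 11,
       16, 18, 15,  1,  0,  0,  1]), array([-180., -165., -150., -135., -120., -105.,  -90.,  -75.,  -60.,
        -45.,  -30.,  -15.,    0.,   15.,   30.,   45.,   60.,   75.,
         90.,  105.,  120.,  135.,  150.,  165.,  180.]))
[217.89814815 215.31018519 207.20833333]
(array([ 1,  9, 27, 28, 27, 24, 23, 26,  1,  5,  0,  4,  2,  8, 24, 25, 24,
       25, 24, 26,  4,  1,  4,  0]), array([-180., -165., -150., -135., -120., -105.,  -90.,  -75.,  -60.,
        -45.,  -30.,  -15.,    0.,   15.,   30.,   45.,   60.,   75.,
         90.,  105.,  120.,  135.,  150.,  165.,  180.]))
[237.67836257 236.57309942 235.44152047]
```

View pics/w_top.png

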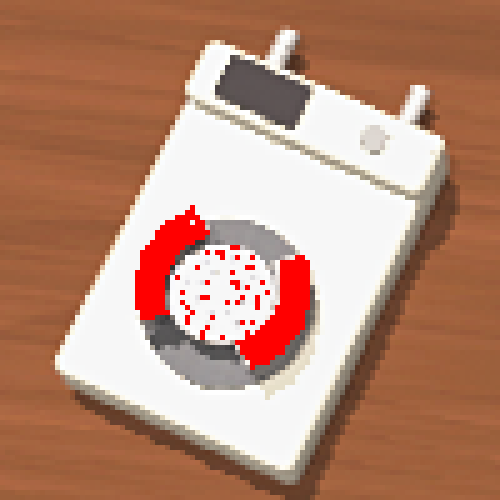

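View pics/c_scene1.png

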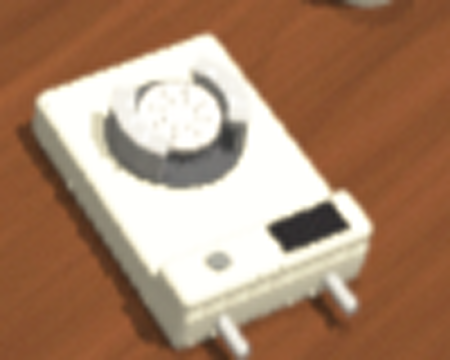

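```bash
cat >> h.py <<'E'
from scipy.spatial.transform import Rotation as Ro
def Rt(s): return Ro.from_euler('xyz',s['tcp_rot']).as_matrix()
def rep(s,goal=None,phi=None):
    R=Rt(s); p=np.array(s['ee_pos'])
    f=np.degrees(np.arctan2(R[1,2],R[0,2]))
    print('t %.2f pos %s phi %.1f tilt %.2f w %.3f F %s j %s'%(s['clock'],p.round(4),f,np.degrees(np.arccos(-R[2,0])),s['grip_width'],np.round(s['wrist_force'],1),np.round(s['joint_positions'],2)))
    if goal is not None: print('  dp tool total',(R.T@(np.array(goal)-p)).round(4))
    if phi is not None: print('  turn (cw+) ',round(np.radians((f-phi+90)%180-90),4),'rad')
E
python3 - <<'E'
from h import *
from plant import read_state,optics
s=read_state();rep(s,[.648,-.1825,.20],-17);print(Rt(s).round(3))
p=optics.camera('wrist');print(p['fov_y'],p['cx'],p['cy'],np.round(p['hand_eye'],4))
cv2.imwrite('pics/wr0.png',p['color'][:,:,::-1])
E
```

```text
t 0.80 pos [ 0.2029 -0.5112  0.2224] phi -68.4 tilt 0.00 w 0.997 F [-0.1 -0.3  0.9] j [-1.26  0.3   1.52  0.    1.32 -0.07]
  dp tool total [ 0.0225  0.535  -0.1413]
  turn (cw+)  -0.8963 rad
[[-0.     0.929  0.369]
 [ 0.     0.369 -0.929]
 [-1.     0.    -0.   ]]
65.8299530062379 250.7686653753011 189.63738287452009 [[ 3.000e-04 -2.891e-01  9.573e-01 -1.632e-01]
 [ 0.000e+00 -9.573e-01 -2.891e-01  8.340e-02]
 [ 1.000e+00  1.000e-04 -3.000e-04  7.000e-04]
 [ 0.000e+00  0.000e+00  0.000e+00  1.000e+00]]
```

View pics/wr0.png

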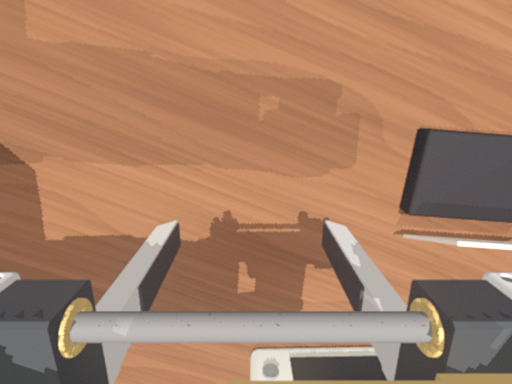

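Emit:
carry_out(
  commands=[
    {"gripper": 1, "dp": [0, 0.0382, -0.0101], "turn": 0},
    {"gripper": 1, "dp": [0, 0.0382, -0.0101], "turn": 0},
    {"gripper": 1, "dp": [0, 0.0382, -0.0101], "turn": 0},
    {"gripper": 1, "dp": [0, 0.0382, -0.0101], "turn": 0},
    {"gripper": 1, "dp": [0, 0.0382, -0.0101], "turn": 0},
    {"gripper": 1, "dp": [0, 0.0382, -0.0101], "turn": 0},
    {"gripper": 1, "dp": [0, 0.0382, -0.0101], "turn": 0},
    {"gripper": 1, "dp": [0, 0.0382, -0.0101], "turn": 0},
  ],
)

```text
clock: 1.52
ee_pos: [0.4585, -0.3219, 0.2226]
tcp_rot: [0.483, 1.57, -0.71]
wrist_force: [0.6, -0.3, -0.4]
grip_width: 0.996
```

Emit:
carry_out(
  commands=[
    {"gripper": 1, "dp": [0, 0.0382, -0.0101], "turn": 0},
    {"gripper": 1, "dp": [0, 0.0382, -0.0101], "turn": 0},
    {"gripper": 1, "dp": [0, 0.0382, -0.0101], "turn": 0},
    {"gripper": 1, "dp": [0, 0.0382, -0.0101], "turn": 0},
    {"gripper": 1, "dp": [0, 0.0382, -0.0101], "turn": 0},
    {"gripper": 1, "dp": [0, 0.0382, -0.0101], "turn": 0},
  ],
)

```text
clock: 2.02
ee_pos: [0.6491, -0.181, 0.2224]
tcp_rot: [0.58, 1.571, -0.613]
wrist_force: [0.3, -0.9, 0.0]
grip_width: 1.0
```

Emit:
carry_out(
  commands=[
    {"gripper": 1, "dp": [0, 0, 0], "turn": -0.12},
    {"gripper": 1, "dp": [0, 0, 0], "turn": -0.12},
    {"gripper": 1, "dp": [0, 0, 0], "turn": -0.12},
    {"gripper": 1, "dp": [0, 0, 0], "turn": -0.12},
    {"gripper": 1, "dp": [0, 0, 0], "turn": -0.12},
    {"gripper": 1, "dp": [0, 0, 0], "turn": -0.12},
    {"gripper": 1, "dp": [0, 0, 0], "turn": -0.12},
    {"gripper": 1, "dp": [0, 0, 0], "turn": -0.05},
  ],
)

```text
clock: 2.68
ee_pos: [0.6478, -0.1825, 0.2223]
tcp_rot: [2.961, 1.571, 2.665]
wrist_force: [-0.3, -0.4, 0.5]
grip_width: 0.997
```

```bash
cat >> h.py <<'E'
def wrist(name,pub=True):
    from plant import read_state,optics
    s=read_state();p=optics.camera('wrist')
    T=np.eye(4);T[:3,:3]=Rt(s);T[:3,3]=s['ee_pos'];T=T@np.array(p['hand_eye'])
    cv2.imwrite(f'pics/{name}.png',p['color'][:,:,::-1])
    np.savez(name+'.npz',T=T,**{k:p[k] for k in p if k!='T'})
    return s,p,T
E
python3 - <<'E'
from h import *
s,p,T=wrist('wr1');rep(s,[.648,-.1825,.20],-17)
W=cloud(p,T);x,y,z=[W[...,i] for i in range(3)]
m=(np.hypot(x-.648,y+.183)<.04)&(z>.0105)&(z<.018)
q=W[m];print(m.sum(),q.mean(0),cv2.minEnclosingCircle((q[:,:2]*1000).astype(np.float32)))
E
```

```text
t 2.68 pos [ 0.6478 -0.1825  0.2223] phi -17.0 tilt 0.01 w 0.997 F [-0.3 -0.4  0.5] j [-0.33  0.58  1.12  0.    1.44 -0.03]
  dp tool total [0.0223 0.     0.0002]
  turn (cw+)  0.0008 rad
1351 [ 0.64817191 -0.18035326  0.01394486] ((648.0910034179688, -181.03187561035156), 27.005037307739258)
```

View pics/wr1.png

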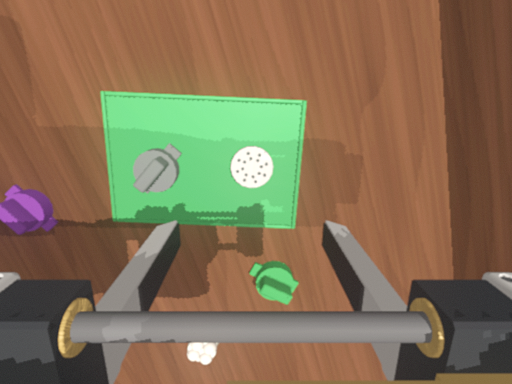

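Emit:
carry_out(
  commands=[
    {"gripper": 0.74, "dp": [0.04, 0.001, 0], "turn": 0},
    {"gripper": 0.74, "dp": [0.04, 0, 0], "turn": 0},
    {"gripper": 0.74, "dp": [0.04, 0, 0], "turn": 0},
    {"gripper": 0.74, "dp": [0.03, 0, 0], "turn": 0},
    {"gripper": 0.74, "dp": [0.02, 0, 0], "turn": 0},
    {"gripper": 0.74, "dp": [0, 0, 0], "turn": 0},
  ],
)

```text
clock: 3.23
ee_pos: [0.6459, -0.1808, 0.0473]
tcp_rot: [3.12, 1.563, 2.815]
wrist_force: [-0.5, 0.0, -1.1]
grip_width: 0.74
```

```bash
python3 - <<'E'
from h import *
s,p,T=wrist('wr2');rep(s,[.648,-.181,.0245],-17)
W=cloud(p,T);x,y,z=[W[...,i] for i in range(3)]
m=(np.hypot(x-.648,y+.181)<.03)&(z>.0095)&(z<.02)
q=W[m];print(m.sum(),q.mean(0),cv2.minEnclosingCircle((q[:,:2]*1000).astype(np.float32)))
E
```

```text
t 3.23 pos [ 0.6459 -0.1808  0.0473] phi -17.5 tilt 0.43 w 0.740 F [-0.5  0.  -1.1] j [-0.33  0.74  1.28 -0.    1.13 -0.02]
  dp tool total [0.0228 0.0005 0.0022]
  turn (cw+)  -0.0079 rad
4136 [ 0.64870064 -0.17978713  0.01393107] ((648.2647094726562, -181.0909881591797), 27.063814163208008)
```

View pics/wr2.png

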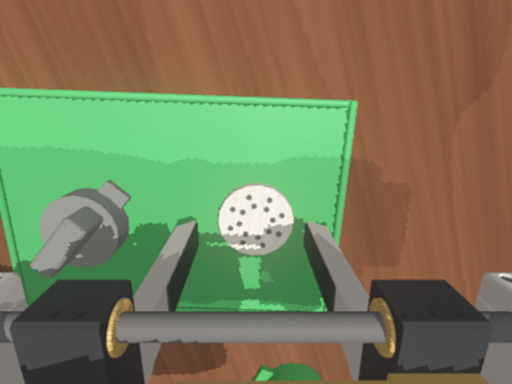

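Emit:
carry_out(
  commands=[
    {"gripper": 0.74, "dp": [0.01, 0, 0.002], "turn": 0},
    {"gripper": 0.74, "dp": [0.006, 0, 0], "turn": 0},
    {"gripper": 0.74, "dp": [0, 0, 0], "turn": 0},
    {"gripper": 0.74, "dp": [0, 0, 0], "turn": 0},
  ],
)

```text
clock: 3.62
ee_pos: [0.6502, -0.1822, 0.037]
tcp_rot: [0.037, 1.57, -0.266]
wrist_force: [0.7, 0.2, -0.2]
grip_width: 0.737
```

```bash
python3 - <<'E'
from h import *
from plant import read_state
rep(read_state(),[.6482,-.181,.0245],-17)
E
```

```text
t 3.62 pos [ 0.6502 -0.1822  0.037 ] phi -17.4 tilt 0.04 w 0.737 F [ 0.7  0.2 -0.2] j [-0.33  0.76  1.28  0.    1.1  -0.02]
  dp tool total [ 0.0125  0.0006 -0.0023]
  turn (cw+)  -0.0065 rad
```

Emit:
carry_out(
  commands=[
    {"gripper": 0.74, "dp": [0.006, 0.0006, -0.002], "turn": 0},
    {"gripper": 0.74, "dp": [0.006, 0, 0], "turn": 0},
    {"gripper": 0.74, "dp": [0, 0, 0], "turn": 0},
    {"gripper": 0.4, "dp": [0, 0, 0], "turn": 0},
    {"gripper": 0.4, "dp": [0, 0, 0], "turn": 0},
    {"gripper": 0.4, "dp": [0, 0, 0], "turn": 0},
    {"gripper": 0.4, "dp": [0, 0, 0], "turn": 0},
  ],
  squeeze=15,
)

```text
clock: 4.2
ee_pos: [0.6484, -0.181, 0.0247]
tcp_rot: [-0.068, 1.57, -0.371]
wrist_force: [0.6, 0.0, -0.4]
grip_width: 0.566
```

```bash
python3 - <<'E'
from h import *
s,p,T=wrist('wr3');rep(s)
W=cloud(p,T);x,y,z=[W[...,i] for i in range(3)]
m=(np.hypot(x-.648,y+.181)<.03)&(z>.0095)&(z<.02)
q=W[m];print(m.sum(),q.mean(0),cv2.minEnclosingCircle((q[:,:2]*1000).astype(np.float32)))
E
```

```text
t 4.20 pos [ 0.6484 -0.181   0.0247] phi -17.4 tilt 0.03 w 0.566 F [ 0.6  0.  -0.4] j [-0.33  0.77  1.29 -0.    1.08 -0.02]
5207 [ 0.64821422 -0.17943512  0.01399829] ((648.6437377929688, -178.76341247558594), 29.35321044921875)
```

View pics/wr3.png

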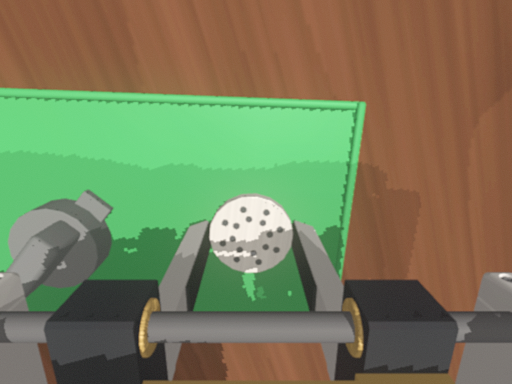

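Emit:
carry_out(
  commands=[
    {"gripper": 0.4, "dp": [-0.01, 0, 0], "turn": 0},
    {"gripper": 0.4, "dp": [-0.02, 0, 0], "turn": 0},
    {"gripper": 0.4, "dp": [-0.03, 0, 0], "turn": 0},
    {"gripper": 0.4, "dp": [-0.04, 0, 0], "turn": 0},
    {"gripper": 0.4, "dp": [-0.04, 0, 0], "turn": 0},
    {"gripper": 0.4, "dp": [-0.015, 0, 0], "turn": 0},
    {"gripper": 0.4, "dp": [0, 0, 0], "turn": 0},
  ],
  squeeze=20,
)

```text
clock: 4.83
ee_pos: [0.6496, -0.1814, 0.1856]
tcp_rot: [-0.021, 1.563, -0.324]
wrist_force: [0.2, 0.0, -1.1]
grip_width: 0.565
```

Emit:
carry_out(
  commands=[
    {"gripper": 0.4, "dp": [0, 0.02, -0.0115], "turn": 0},
    {"gripper": 0.4, "dp": [0, 0.039, -0.022], "turn": 0},
    {"gripper": 0.4, "dp": [0, 0.039, -0.022], "turn": 0},
    {"gripper": 0.4, "dp": [0, 0.039, -0.022], "turn": 0},
    {"gripper": 0.4, "dp": [0, 0.039, -0.022], "turn": 0},
    {"gripper": 0.4, "dp": [0, 0.039, -0.022], "turn": 0},
    {"gripper": 0.4, "dp": [0, 0.039, -0.022], "turn": 0},
    {"gripper": 0.4, "dp": [0, 0.035, -0.0185], "turn": 0},
  ],
)

```text
clock: 5.5
ee_pos: [0.5824, 0.1269, 0.1788]
tcp_rot: [-2.732, 1.569, -3.035]
wrist_force: [1.0, -0.2, -0.7]
grip_width: 0.56
```

Emit:
carry_out(
  commands=[
    {"gripper": 0.4, "dp": [0, 0.0285, -0.015], "turn": 0},
    {"gripper": 0.4, "dp": [0, 0, 0], "turn": 0},
    {"gripper": 0.4, "dp": [0, 0, 0], "turn": 0},
    {"gripper": 0.4, "dp": [0, 0, 0], "turn": 0},
  ],
)

```text
clock: 5.83
ee_pos: [0.5778, 0.1561, 0.1789]
tcp_rot: [-2.408, 1.57, -2.711]
wrist_force: [-0.5, 0.4, -0.2]
grip_width: 0.571
```

```bash
python3 - <<'E'
from h import *
s,p,T=wrist('wr4');rep(s,[.5745,.175,.1],-17)
W=cloud(p,T);x,y,z=[W[...,i] for i in range(3)]
reg=(x>.45)&(x<.8)&(y>.02)&(y<.3)
m=reg&(z>.035)&(z<.045)
print('casing',m.sum(),cv2.minAreaRect((W[m][:,:2]*1000).astype(np.float32)))
r=np.hypot(x-.574,y-.176)
m=reg&(z>.065)&(z<.078)&(r<.05)&(r>.026);print('walls',m.sum(),cv2.minEnclosingCircle((W[m][:,:2]*1000).astype(np.float32)),W[m].mean(0))
R=Rt(s);L=(W-np.array(s['ee_pos']))@R
m=(np.abs(L[...,0]-.0115)<.004)&(np.hypot(L[...,1],L[...,2])<.04)
m=(np.hypot(L[...,1],L[...,2])<.035)&(L[...,0]>0)&(L[...,0]<.03)
q=L[m];print('disc tool',m.sum(),np.percentile(q,[2,50,98],axis=0))
E
```

```text
t 5.83 pos [0.5778 0.1561 0.1789] phi -17.4 tilt 0.06 w 0.571 F [-0.5  0.4 -0.2] j [ 0.2   0.44  1.43 -0.    1.27  0.51]
  dp tool total [ 0.0789  0.0171 -0.0088]
  turn (cw+)  -0.0062 rad
casing 14473 ((586.46728515625, 174.25033569335938), (138.09197998046875, 166.74871826171875), 72.71968078613281)
walls 1414 ((573.7365112304688, 177.16444396972656), 45.580142974853516) [0.57854347 0.2016006  0.07270491]
disc tool 5533 [[ 0.00356811 -0.02332996 -0.02743073]
 [ 0.01067411  0.00279988 -0.00037861]
 [ 0.01465941  0.02535233  0.02689992]]
```

View pics/wr4.png

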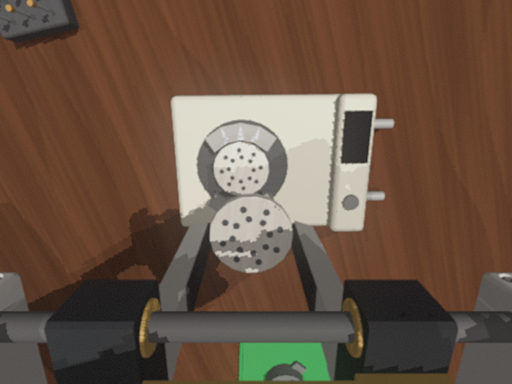

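```bash
cat >> h.py <<'E'
from scipy.optimize import least_squares
def fitband(q,r0,r1,c0):
    # q Nx2 points in annulus/sector; polar-bin inner & outer edges
    c=np.array(c0,float)
    for _ in range(15):
        d=q-c;a=np.arctan2(d[:,1],d[:,0]);r=np.hypot(*d.T)
        b=np.floor(a/np.radians(6)).astype(int);I=[];O=[]
        for k in np.unique(b):
            mm=np.where(b==k)[0]
            if len(mm)<5: continue
            if r0: I.append(mm[np.argsort(r[mm])[0]])
            O.append(mm[np.argsort(r[mm])[-1]])
        f=lambda c:np.r_[np.hypot(*(q[I]-c).T)-r0 if r0 else [],np.hypot(*(q[O]-c).T)-r1]
        s=least_squares(f,c,loss='soft_l1',f_scale=.001);c=s.x
    return c,np.sqrt(np.mean(s.fun**2)),len(I),len(O)
E
python3 - <<'E'
from h import *
p=dict(np.load('wr4.npz'));W=cloud(p,p['T']);x,y,z=[W[...,i] for i in range(3)]
r=np.hypot(x-.574,y-.177)
m=(r<.05)&(r>.025)&(z>.068)&(z<.078)
print('lip',m.sum(),fitband(W[m][:,:2],.030,.046,(.574,.177)), np.median(z[m]))
m=(r<.034)&(z>.055)&(z<.0655)
q=W[m];print('disc',m.sum(),np.median(z[m]),q.mean(0),cv2.minEnclosingCircle((q[:,:2]*1000).astype(np.float32)))
print(np.percentile(q,[0,1,99,100],axis=0).round(4))
b=p['color'].copy();b[m]=(255,0,0);cv2.imwrite('pics/w4m.png',cv2.resize(b[100:260,170:330,::-1],None,fx=3.5,fy=3.5))
for n in ['scene','top']:
    p=dict(np.load(n+'0.npz'));W=cloud(p);x,y,z=[W[...,i] for i in range(3)]
    r=np.hypot(x-.574,y-.176);m=(r<.05)&(r>.027)&(z>.066)&(z<.078)
    print(n,'lip',fitband(W[m][:,:2],.030,.046,(.574,.176)))
    m=(r<.029)&(z>.055)&(z<.066);q=W[m];print(m.sum(),q.mean(0))
E
```

```text
lip 1393 (array([0.5737246 , 0.17678743]), np.float64(0.0033762225758349005), 23, 23) 0.07284367944196551
disc 2339 0.06095005247639629 [0.57382478 0.17878573 0.06092917] ((573.463623046875, 177.8035888671875), 26.921905517578125)
[[0.5468 0.1517 0.055 ]
 [0.5487 0.1537 0.0588]
 [0.5984 0.2033 0.0626]
 [0.6001 0.2046 0.0635]]
scene lip (array([0.57480302, 0.17484565]), np.float64(0.0023297516390503197), 28, 28)
191 [0.57581397 0.17607771 0.05884315]
top lip (array([0.57396186, 0.17620727]), np.float64(0.001495483917861462), 32, 32)
314 [0.5736637  0.17699386 0.06020754]
```

View pics/w4m.png

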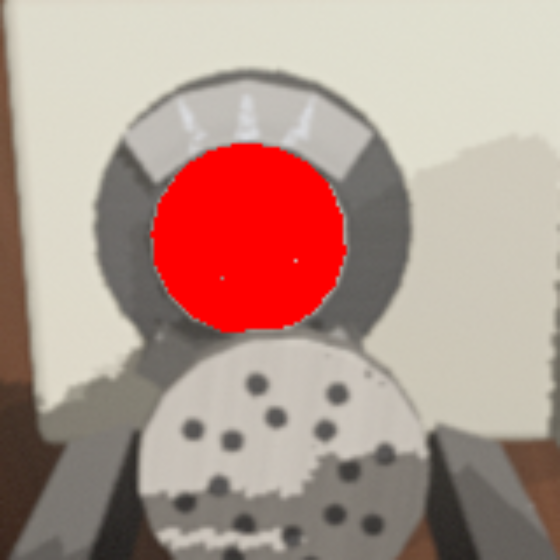

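```bash
python3 - <<'E'
from h import *
from plant import read_state
rep(read_state(),[.5736,.1775,.105],-17)
E
```

```text
t 5.88 pos [0.578  0.1556 0.179 ] phi -17.4 tilt 0.05 w 0.567 F [ 0.3 -0.3 -1.3] j [ 0.2   0.44  1.43 -0.    1.27  0.51]
  dp tool total [ 0.074   0.0196 -0.0107]
  turn (cw+)  -0.0072 rad
```

Emit:
carry_out(
  commands=[
    {"gripper": 0.4, "dp": [0.015, 0.01, -0.0055], "turn": -0.007},
    {"gripper": 0.4, "dp": [0.025, 0.0096, -0.0052], "turn": 0},
    {"gripper": 0.4, "dp": [0.025, 0, 0], "turn": 0},
    {"gripper": 0.4, "dp": [0.009, 0, 0], "turn": 0},
    {"gripper": 0.4, "dp": [0, 0, 0], "turn": 0},
    {"gripper": 0.4, "dp": [0, 0, 0], "turn": 0},
  ],
)

```text
clock: 6.38
ee_pos: [0.574, 0.1776, 0.1061]
tcp_rot: [0.071, 1.571, -0.226]
wrist_force: [0.6, -0.2, -0.7]
grip_width: 0.564
```

```bash
python3 - <<'E'
from h import *
s,p,T=wrist('wr5');rep(s,[.5736,.1775,.080],-17)
E
```

```text
t 6.38 pos [0.574  0.1776 0.1061] phi -17.0 tilt 0.00 w 0.564 F [ 0.6 -0.2 -0.7] j [ 0.24  0.53  1.49 -0.    1.13  0.54]
  dp tool total [ 0.0261 -0.0002 -0.0004]
  turn (cw+)  -0.0006 rad
```

View pics/wr5.png

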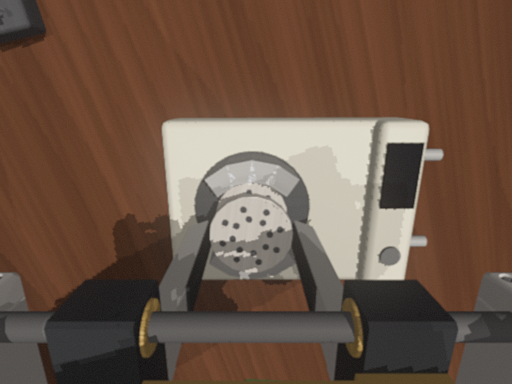

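Emit:
carry_out(
  commands=[
    {"gripper": 0.4, "dp": [0.012, 0, -0.0004], "turn": 0},
    {"gripper": 0.4, "dp": [0.01, 0, 0], "turn": 0},
    {"gripper": 0.4, "dp": [0.0035, 0, 0], "turn": 0},
    {"gripper": 0.4, "dp": [0, 0, 0], "turn": 0},
    {"gripper": 0.4, "dp": [0, 0, 0], "turn": 0},
  ],
)

```text
clock: 6.85
ee_pos: [0.5731, 0.1786, 0.0799]
tcp_rot: [-2.549, 1.57, -2.845]
wrist_force: [-0.2, 0.3, 0.2]
grip_width: 0.568
```

```bash
python3 - <<'E'
from h import *
s,p,T=wrist('wr6');rep(s,[.5736,.1775,.0795],-17)
E
```

```text
t 6.85 pos [0.5731 0.1786 0.0799] phi -17.0 tilt 0.02 w 0.568 F [-0.2  0.3  0.2] j [ 0.24  0.56  1.51 -0.    1.08  0.54]
  dp tool total [ 0.0004 -0.0009  0.0008]
  turn (cw+)  0.0007 rad
```

View pics/wr6.png

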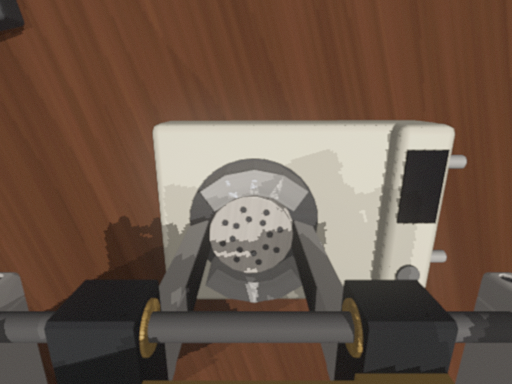

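Emit:
carry_out(
  commands=[
    {"gripper": 0.4, "dp": [0.0008, -0.0006, 0.0004], "turn": 0},
    {"gripper": 0.4, "dp": [0, 0, 0], "turn": 0},
    {"gripper": 0.6, "dp": [0, 0, 0], "turn": 0},
    {"gripper": 0.66, "dp": [0, 0, 0], "turn": 0},
    {"gripper": 0.66, "dp": [0, 0, 0], "turn": 0},
    {"gripper": 0.66, "dp": [0, 0, 0], "turn": 0},
  ],
)

```text
clock: 7.4
ee_pos: [0.5734, 0.1779, 0.0792]
tcp_rot: [0.124, 1.571, -0.172]
wrist_force: [0.5, -0.3, 0.5]
grip_width: 0.66
```

Emit:
carry_out(
  commands=[
    {"gripper": 0.66, "dp": [-0.01, 0, 0], "turn": 0},
    {"gripper": 0.66, "dp": [-0.03, 0, 0], "turn": 0},
    {"gripper": 0.66, "dp": [-0.04, 0, 0], "turn": 0},
    {"gripper": 0.8, "dp": [-0.03, -0.03, 0.015], "turn": 0},
    {"gripper": 0.8, "dp": [0, -0.03, 0.015], "turn": 0},
    {"gripper": 0.8, "dp": [0, 0, 0], "turn": 0},
    {"gripper": 0.8, "dp": [0, 0, 0], "turn": 0},
  ],
)

```text
clock: 7.98
ee_pos: [0.5844, 0.113, 0.1879]
tcp_rot: [0.441, 1.57, 0.143]
wrist_force: [-0.2, 0.7, -0.2]
grip_width: 0.8
```

```bash
python3 - <<'E'
from h import *
s,p,T=wrist('wr7');rep(s,[.533,-.15,.19],-58)
W=cloud(p,T);x,y,z=[W[...,i] for i in range(3)]
r=np.hypot(x-.574,y-.177)
m=(r<.05)&(r>.0285)&(z>.0695)&(z<.078)
print('lip',m.sum(),fitband(W[m][:,:2],.030,.046,(.574,.177)), np.median(z[m]),cv2.minEnclosingCircle((W[m][:,:2]*1000).astype(np.float32)))
m=(r<.0295)&(z>.055)&(z<.075)
q=W[m];print('disc',m.sum(),np.median(z[m]),q.mean(0),cv2.minEnclosingCircle((q[:,:2]*1000).astype(np.float32)))
A=np.c_[q[:,:2]-q[:,:2].mean(0),np.ones(len(q))];print('slope',np.linalg.lstsq(A,q[:,2],rcond=None)[0])
b=p['color'].copy();cv2.imwrite('pics/w7m.png',b[:,:,::-1])
E
```

```text
t 7.98 pos [0.5844 0.113  0.1879] phi -17.1 tilt 0.06 w 0.800 F [-0.2  0.7 -0.2] j [0.13 0.43 1.43 0.   1.28 0.43]
  dp tool total [-0.0022 -0.2665  0.0282]
  turn (cw+)  0.7141 rad
lip 2308 (array([0.57368361, 0.17688828]), np.float64(0.0014552011116509402), 34, 34) 0.07293705336682302 ((573.8157958984375, 176.80661010742188), 45.818206787109375)
disc 2654 0.06896949045158507 [0.57332519 0.17870681 0.06882739] ((572.96826171875, 177.89395141601562), 27.29403305053711)
slope [-0.02284168  0.00051679  0.06882739]
```

View pics/wr7.png

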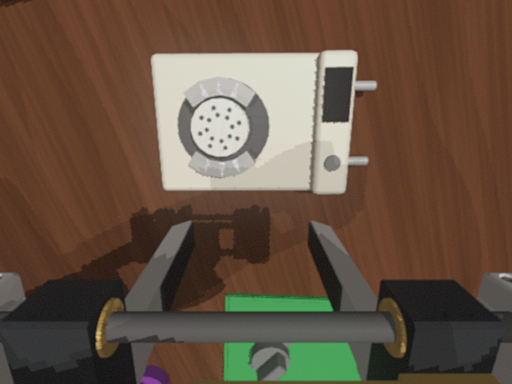

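Emit:
carry_out(
  commands=[
    {"gripper": 0.8, "dp": [0, -0.025, 0.003], "turn": 0},
    {"gripper": 0.8, "dp": [0, -0.0385, 0.004], "turn": 0},
    {"gripper": 0.8, "dp": [0, -0.0385, 0.004], "turn": 0},
    {"gripper": 0.8, "dp": [0, -0.0385, 0.004], "turn": 0},
    {"gripper": 0.8, "dp": [0, -0.0385, 0.004], "turn": 0},
    {"gripper": 0.8, "dp": [0, -0.0385, 0.004], "turn": 0},
    {"gripper": 0.8, "dp": [0, -0.0385, 0.004], "turn": 0},
    {"gripper": 0.8, "dp": [0, -0.01, 0.001], "turn": 0},
  ],
)

```text
clock: 8.7
ee_pos: [0.5324, -0.1515, 0.1868]
tcp_rot: [-2.32, 1.57, -2.618]
wrist_force: [-0.2, -0.5, -0.7]
grip_width: 0.8
```

Emit:
carry_out(
  commands=[
    {"gripper": 0.8, "dp": [0, 0, 0], "turn": 0.119},
    {"gripper": 0.8, "dp": [0, 0, 0], "turn": 0.119},
    {"gripper": 0.8, "dp": [0, 0, 0], "turn": 0.119},
    {"gripper": 0.8, "dp": [0, 0, 0], "turn": 0.119},
    {"gripper": 0.8, "dp": [0, 0, 0], "turn": 0.119},
    {"gripper": 0.8, "dp": [0, 0, 0], "turn": 0.119},
    {"gripper": 0.8, "dp": [0, 0, 0], "turn": 0},
    {"gripper": 0.8, "dp": [0, 0, 0], "turn": 0},
  ],
)

```text
clock: 9.37
ee_pos: [0.5335, -0.1474, 0.1868]
tcp_rot: [-2.77, 1.57, 2.508]
wrist_force: [-0.2, 0.1, -0.2]
grip_width: 0.799
```

```bash
python3 - <<'E'
from h import *
p=dict(np.load('wr7.npz'));W=cloud(p,p['T']);x,y,z=[W[...,i] for i in range(3)]
m=(x>.45)&(x<.8)&(y>.02)&(y<.3)&(z>.036)&(z<.045)
print('casing',cv2.minAreaRect((W[m][:,:2]*1000).astype(np.float32)))
s,p,T=wrist('wr8')
W=cloud(p,T);x,y,z=[W[...,i] for i in range(3)]
r=np.hypot(x-.533,y+.15)
m=(r<.05)&(z>.044)&(z<.06);q=W[m]
rc=cv2.minAreaRect((q[:,:2]*1000).astype(np.float32));print('bar',m.sum(),np.median(z[m]),rc,q.mean(0))
m=(r<.045)&(z>.021)&(z<.029);q=W[m]
print('body',m.sum(),np.median(z[m]),cv2.minEnclosingCircle((q[:,:2]*1000).astype(np.float32)))
rep(s,[rc[0][0]/1000,rc[0][1]/1000,.07],-58)
E
```

```text
casing ((585.0708618164062, 173.18673706054688), (139.3574981689453, 163.55181884765625), 72.98482513427734)
bar 607 0.05076202840402744 ((531.6883544921875, -148.45004272460938), (44.543216705322266, 15.847804069519043), 32.09260177612305) [ 0.53297977 -0.14742069  0.05053005]
body 1109 0.025964338035025514 ((531.8765258789062, -148.2056884765625), 26.923917770385742)
t 9.37 pos [ 0.5335 -0.1474  0.1868] phi -57.6 tilt 0.03 w 0.799 F [-0.2  0.1 -0.2] j [-0.34  0.34  1.55  0.    1.25  0.67]
  dp tool total [ 0.1168 -0.0021 -0.    ]
  turn (cw+)  0.0071 rad
```

View pics/wr8.png

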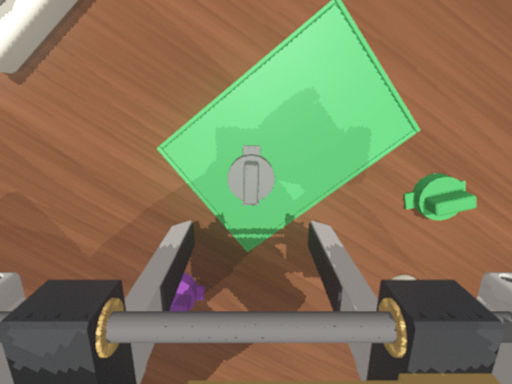

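Emit:
carry_out(
  commands=[
    {"gripper": 0.5, "dp": [0.03, -0.002, 0], "turn": 0.005},
    {"gripper": 0.5, "dp": [0.04, 0, 0], "turn": 0},
    {"gripper": 0.5, "dp": [0.03, 0, 0], "turn": 0},
    {"gripper": 0.5, "dp": [0.015, 0, 0], "turn": 0},
    {"gripper": 0.5, "dp": [0, 0, 0], "turn": 0},
    {"gripper": 0.5, "dp": [0, 0, 0], "turn": 0},
  ],
)

```text
clock: 9.92
ee_pos: [0.5317, -0.1492, 0.0719]
tcp_rot: [-2.496, 1.57, 2.775]
wrist_force: [0.1, -0.4, 1.0]
grip_width: 0.499
```

```bash
python3 - <<'E'
from h import *
s,p,T=wrist('wr9')
W=cloud(p,T);x,y,z=[W[...,i] for i in range(3)]
r=np.hypot(x-.532,y+.148)
m=(r<.03)&(z>.046)&(z<.054);q=W[m]
rc=cv2.minAreaRect((q[:,:2]*1000).astype(np.float32));print('bar',m.sum(),np.median(z[m]),rc,q.mean(0))
rep(s,[.5317,-.1484,.0435],-57.9)
E
```

```text
bar 1400 0.05072138097930978 ((532.26708984375, -148.1910400390625), (43.65973663330078, 15.847261428833008), 31.397624969482422) [ 0.53351941 -0.14729427  0.05052407]
t 9.92 pos [ 0.5317 -0.1492  0.0719] phi -58.0 tilt 0.06 w 0.499 F [ 0.1 -0.4  1. ] j [-0.34  0.48  1.66  0.    1.01  0.67]
  dp tool total [ 0.0284  0.0004 -0.0006]
  turn (cw+)  -0.0019 rad
```

View pics/wr9.png

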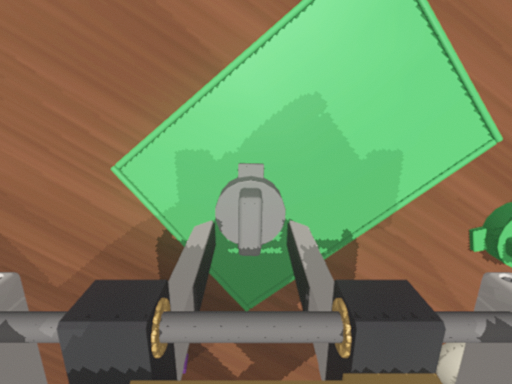

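Aligned: the bar at (250,222) lies midway between the fingers. I descend and grip it.

Emit:
carry_out(
  commands=[
    {"gripper": 0.5, "dp": [0.015, 0.0008, -0.0006], "turn": 0},
    {"gripper": 0.5, "dp": [0.0095, 0, 0], "turn": 0},
    {"gripper": 0.5, "dp": [0.0035, 0, 0], "turn": 0},
    {"gripper": 0.5, "dp": [0, 0, 0], "turn": 0},
    {"gripper": 0.5, "dp": [0, 0, 0], "turn": 0},
  ],
  squeeze=40,
)

```text
clock: 10.38
ee_pos: [0.5323, -0.1486, 0.0446]
tcp_rot: [0.72, 1.57, -0.295]
wrist_force: [0.1, 0.1, 0.0]
grip_width: 0.499
```

```bash
python3 - <<'E'
from h import *
from plant import read_state
rep(read_state(),[.532,-.1484,.0435],-57.9)
E
```

```text
t 10.38 pos [ 0.5323 -0.1486  0.0446] phi -58.1 tilt 0.03 w 0.499 F [0.1 0.1 0. ] j [-0.34  0.52  1.67  0.    0.95  0.68]
  dp tool total [ 0.0011 -0.0001 -0.0003]
  turn (cw+)  -0.0042 rad
```

Emit:
carry_out(
  commands=[
    {"gripper": 0.5, "dp": [0.001, 0, 0], "turn": 0},
    {"gripper": 0.05, "dp": [0, 0, 0], "turn": 0},
    {"gripper": 0.05, "dp": [0, 0, 0], "turn": 0},
    {"gripper": 0.05, "dp": [0, 0, 0], "turn": 0},
    {"gripper": 0.05, "dp": [0, 0, 0], "turn": 0},
    {"gripper": 0.05, "dp": [0, 0, 0], "turn": 0},
    {"gripper": 0.05, "dp": [0, 0, 0], "turn": 0},
    {"gripper": 0.05, "dp": [0, 0, 0], "turn": 0},
  ],
  squeeze=40,
)

```text
clock: 11.05
ee_pos: [0.532, -0.1485, 0.043]
tcp_rot: [0.502, 1.571, -0.513]
wrist_force: [-0.2, -0.7, 0.5]
grip_width: 0.168
```

```bash
python3 - <<'E'
from h import *
s,p,T=wrist('wr10')
rep(s)
W=cloud(p,T);L=(W-np.array(s['ee_pos']))@Rt(s)
m=(np.hypot(L[...,1],L[...,2])<.032)&(L[...,0]>-.014)&(L[...,0]<-.003)
q=L[m];print('bar tool',m.sum(),np.median(q,0),cv2.minAreaRect((q[:,1:]*1000).astype(np.float32)))
E
```

```text
t 11.05 pos [ 0.532  -0.1485  0.043 ] phi -58.2 tilt 0.00 w 0.168 F [-0.2 -0.7  0.5] j [-0.34  0.52  1.67 -0.    0.95  0.68]
bar tool 2231 [-0.00779842  0.00647821  0.00052946] ((0.7515354156494141, 0.2608184814453125), (38.93767547607422, 38.774898529052734), 44.8568000793457)
```

View pics/wr10.png

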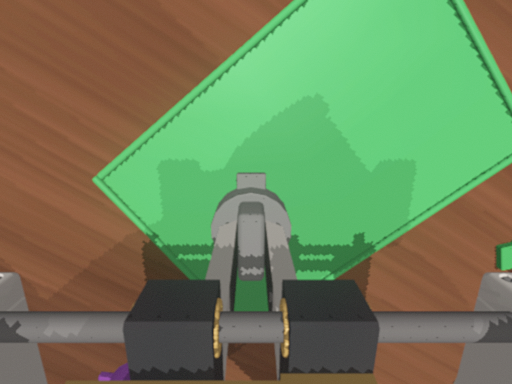

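Emit:
carry_out(
  commands=[
    {"gripper": 0.05, "dp": [-0.01, 0, 0], "turn": 0},
    {"gripper": 0.05, "dp": [-0.02, 0, 0], "turn": 0},
    {"gripper": 0.05, "dp": [-0.025, 0, 0], "turn": -0.1},
    {"gripper": 0.05, "dp": [-0.03, 0, 0], "turn": -0.12},
    {"gripper": 0.05, "dp": [-0.03, 0, 0], "turn": -0.12},
    {"gripper": 0.05, "dp": [-0.02, 0, 0], "turn": -0.12},
    {"gripper": 0.05, "dp": [-0.01, 0, 0], "turn": -0.12},
    {"gripper": 0.05, "dp": [0, 0, 0], "turn": -0.12},
  ],
)

```text
clock: 11.77
ee_pos: [0.5328, -0.1487, 0.1914]
tcp_rot: [-0.024, 1.566, -0.334]
wrist_force: [0.2, -1.4, -1.7]
grip_width: 0.166
```

Emit:
carry_out(
  commands=[
    {"gripper": 0.05, "dp": [0, 0, 0], "turn": -0.12},
    {"gripper": 0.05, "dp": [0, 0, 0], "turn": -0.12},
    {"gripper": 0.05, "dp": [0, 0, 0], "turn": -0.12},
    {"gripper": 0.05, "dp": [0, 0, 0], "turn": -0.12},
    {"gripper": 0.05, "dp": [0, 0, 0], "turn": -0.12},
    {"gripper": 0.05, "dp": [0, 0, 0], "turn": -0.12},
    {"gripper": 0.05, "dp": [0, 0, 0], "turn": -0.12},
    {"gripper": 0.05, "dp": [0, 0, 0], "turn": -0.12},
  ],
)

```text
clock: 12.43
ee_pos: [0.5319, -0.1485, 0.1886]
tcp_rot: [-0.798, 1.571, -0.147]
wrist_force: [0.3, 0.8, -1.1]
grip_width: 0.17
```

Emit:
carry_out(
  commands=[
    {"gripper": 0.05, "dp": [0, 0, 0], "turn": -0.12},
    {"gripper": 0.05, "dp": [0, 0, 0], "turn": -0.12},
    {"gripper": 0.05, "dp": [0, 0, 0], "turn": -0.12},
    {"gripper": 0.05, "dp": [0, 0, 0], "turn": -0.12},
    {"gripper": 0.05, "dp": [0, 0, 0], "turn": -0.1},
    {"gripper": 0.05, "dp": [0, 0, 0], "turn": 0},
  ],
)

```text
clock: 12.93
ee_pos: [0.5319, -0.1485, 0.1885]
tcp_rot: [-1.724, 1.571, -0.494]
wrist_force: [0.2, 1.0, -1.8]
grip_width: 0.168
```

```bash
python3 - <<'E'
from h import *
from plant import read_state
rep(read_state(),[.5737,.1768,.19],73)
E
```

```text
t 12.93 pos [ 0.5319 -0.1485  0.1885] phi 70.5 tilt 0.01 w 0.168 F [ 0.2  1.  -1.8] j [-0.34  0.33  1.56 -0.    1.25 -1.57]
  dp tool total [-0.0015  0.0694  0.3205]
  turn (cw+)  -0.0443 rad
```

Emit:
carry_out(
  commands=[
    {"gripper": 0.05, "dp": [0, 0.0035, 0.016], "turn": 0},
    {"gripper": 0.05, "dp": [0, 0.0077, 0.0355], "turn": 0},
    {"gripper": 0.05, "dp": [0, 0.0077, 0.0355], "turn": 0},
    {"gripper": 0.05, "dp": [0, 0.0077, 0.0355], "turn": 0},
    {"gripper": 0.05, "dp": [0, 0.0077, 0.0355], "turn": 0},
    {"gripper": 0.05, "dp": [0, 0.0077, 0.0355], "turn": 0},
    {"gripper": 0.05, "dp": [0, 0.0077, 0.0355], "turn": 0},
    {"gripper": 0.05, "dp": [0, 0.0077, 0.0355], "turn": 0},
  ],
)

```text
clock: 13.6
ee_pos: [0.5675, 0.1217, 0.1885]
tcp_rot: [-1.058, 1.57, 0.163]
wrist_force: [1.1, 0.4, -1.5]
grip_width: 0.166
```

Emit:
carry_out(
  commands=[
    {"gripper": 0.05, "dp": [0, 0.0077, 0.036], "turn": 0},
    {"gripper": 0.05, "dp": [0, 0.0043, 0.02], "turn": -0.044},
    {"gripper": 0.05, "dp": [0, 0, 0], "turn": 0},
    {"gripper": 0.05, "dp": [0, 0, 0], "turn": 0},
  ],
)

```text
clock: 13.93
ee_pos: [0.5751, 0.1774, 0.188]
tcp_rot: [2.302, 1.57, -2.714]
wrist_force: [0.1, -0.4, -0.7]
grip_width: 0.167
```

```bash
python3 - <<'E'
from h import *
s,p,T=wrist('wr11')
rep(s,[.5737,.1768,.13],73)
E
```

```text
t 13.93 pos [0.5751 0.1774 0.188 ] phi 72.6 tilt 0.02 w 0.167 F [ 0.1 -0.4 -0.7] j [ 0.24  0.44  1.41 -0.    1.29 -1.03]
  dp tool total [ 0.058   0.0011 -0.001 ]
  turn (cw+)  -0.0065 rad
```

View pics/wr11.png

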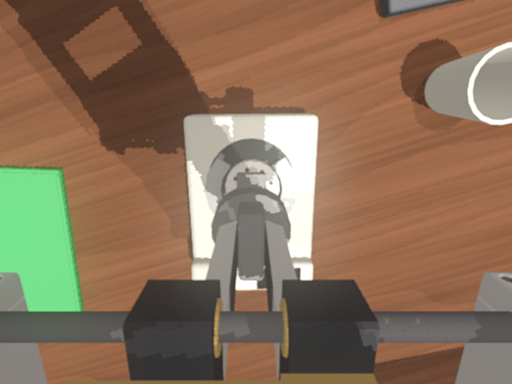

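Emit:
carry_out(
  commands=[
    {"gripper": 0.05, "dp": [0.02, 0.001, -0.001], "turn": -0.0065},
    {"gripper": 0.05, "dp": [0.03, 0, 0], "turn": 0},
    {"gripper": 0.05, "dp": [0.018, 0, 0], "turn": 0},
    {"gripper": 0.05, "dp": [0.005, 0, 0], "turn": 0},
    {"gripper": 0.05, "dp": [0, 0, 0], "turn": 0},
    {"gripper": 0.05, "dp": [0, 0, 0], "turn": 0},
  ],
)

```text
clock: 14.48
ee_pos: [0.5746, 0.1754, 0.1162]
tcp_rot: [-1.053, 1.57, 0.221]
wrist_force: [0.5, 0.0, -1.3]
grip_width: 0.169
```

```bash
python3 - <<'E'
from h import *
s,p,T=wrist('wr12')
rep(s,[.5737,.1768,.106],73)
E
```

```text
t 14.48 pos [0.5746 0.1754 0.1162] phi 73.0 tilt 0.07 w 0.169 F [ 0.5  0.  -1.3] j [ 0.24  0.51  1.48 -0.    1.15 -1.04]
  dp tool total [0.0102 0.0013 0.0011]
  turn (cw+)  -0.0003 rad
```

View pics/wr12.png

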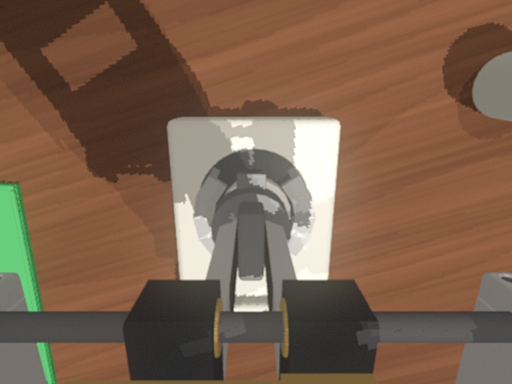

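Emit:
carry_out(
  commands=[
    {"gripper": 0.05, "dp": [0.005, 0.0012, 0.001], "turn": 0},
    {"gripper": 0.05, "dp": [0.004, 0, 0], "turn": 0},
    {"gripper": 0.05, "dp": [0, 0, 0], "turn": 0},
    {"gripper": 0.05, "dp": [0, 0, 0], "turn": 0},
  ],
)

```text
clock: 14.87
ee_pos: [0.5732, 0.1773, 0.1061]
tcp_rot: [-0.738, 1.571, 0.537]
wrist_force: [-0.2, 0.6, -0.6]
grip_width: 0.166
```

```bash
python3 - <<'E'
from h import *
from plant import read_state
rep(read_state(),[.5737,.1768,.095],73)
E
```

```text
t 14.87 pos [0.5732 0.1773 0.1061] phi 73.1 tilt 0.01 w 0.166 F [-0.2  0.6 -0.6] j [ 0.24  0.52  1.49  0.    1.13 -1.04]
  dp tool total [ 0.0111 -0.0006 -0.0003]
  turn (cw+)  0.0014 rad
```

Now the push to about 57 mm.

Emit:
carry_out(
  commands=[
    {"gripper": 0.05, "dp": [0.004, 0, 0], "turn": 0},
    {"gripper": 0.05, "dp": [0.004, -0.0003, 0], "turn": 0},
    {"gripper": 0.05, "dp": [0.003, 0, 0], "turn": 0},
    {"gripper": 0.05, "dp": [0, 0, 0], "turn": 0},
    {"gripper": 0.05, "dp": [0, 0, 0], "turn": 0},
    {"gripper": 0.05, "dp": [0, 0, 0], "turn": 0},
  ],
)

```text
clock: 15.37
ee_pos: [0.5736, 0.1773, 0.0955]
tcp_rot: [-0.704, 1.57, 0.572]
wrist_force: [-4.3, -0.3, 8.7]
grip_width: 0.167
```

```bash
python3 - <<'E'
from h import *
s,p,T=wrist('wr13')
rep(s,[.5737,.1768,.095],73)
W=cloud(p,T);x,y,z=[W[...,i] for i in range(3)]
L=(W-np.array(s['ee_pos']))@Rt(s)
# bar top, body/lug heights
m=(abs(L[...,2])<.006)&(abs(L[...,1])<.021)&(L[...,0]>-.02)&(L[...,0]<0);print('bar top z',m.sum(),np.median(z[m]))
m=(abs(L[...,2])<.008)&(L[...,1]>.029)&(L[...,1]<.035);print('lug +y z',m.sum(),np.median(z[m]) if m.sum() else 0)
m=(abs(L[...,2])<.008)&(L[...,1]<-.029)&(L[...,1]>-.035);print('lug -y z',m.sum(),np.median(z[m]) if m.sum() else 0)
m=(abs(L[...,2])>.01)&(np.hypot(L[...,1],L[...,2])<.026)&(L[...,0]>.005)&(L[...,0]<.03);print('body top',m.sum(),np.median(z[m]) if m.sum() else 0)
E
```

```text
t 15.37 pos [0.5736 0.1773 0.0955] phi 73.1 tilt 0.04 w 0.167 F [-4.3 -0.3  8.7] j [ 0.24  0.54  1.5   0.    1.11 -1.04]
  dp tool total [ 0.0005 -0.0002 -0.0005]
  turn (cw+)  0.0015 rad
bar top z 1258 0.10326848393994822
lug +y z 439 0.06546025233898073
lug -y z 0 0
body top 988 0.07846004133742854
```

View pics/wr13.png

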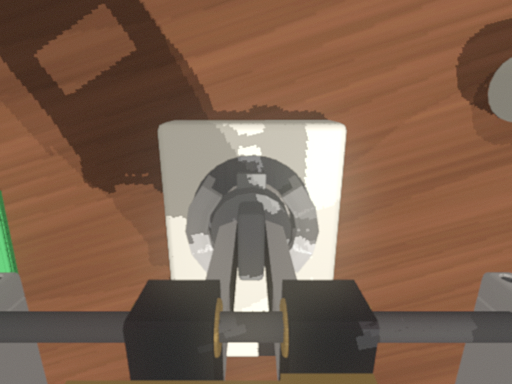

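Emit:
carry_out(
  commands=[
    {"gripper": 0.05, "dp": [0.0008, 0.0006, 0], "turn": 0},
    {"gripper": 0.05, "dp": [0, 0, 0], "turn": 0},
    {"gripper": 0.05, "dp": [0, 0, 0], "turn": 0},
    {"gripper": 0.05, "dp": [0, 0, 0], "turn": 0.06},
    {"gripper": 0.05, "dp": [0, 0, 0], "turn": 0.08},
    {"gripper": 0.05, "dp": [0, 0, 0], "turn": 0.08},
    {"gripper": 0.05, "dp": [0, 0, 0], "turn": 0},
    {"gripper": 0.05, "dp": [0, 0, 0], "turn": 0},
  ],
)

```text
clock: 16.08
ee_pos: [0.5737, 0.1775, 0.0952]
tcp_rot: [-0.828, 1.568, 0.227]
wrist_force: [-1.2, -0.1, 9.1]
grip_width: 0.166
```

```bash
cat > chk.py <<'E'
import sys
from h import *
s,p,T=wrist(sys.argv[1])
rep(s,[.5737,.1768,.095],-15);print(np.round(s['moment'],2))
W=cloud(p,T);z=W[...,2];L=(W-np.array(s['ee_pos']))@Rt(s)
m=(abs(L[...,2])<.03)&(abs(L[...,1])<.03)&(L[...,0]>-.014)&(L[...,0]<-.002)&(abs(L[...,2])<.009);q=L[m]
print('bar',m.sum(),np.median(z[m]),cv2.minAreaRect((q[:,1:]*1000).astype(np.float32)))
m=(abs(L[...,2])>.01)&(np.hypot(L[...,1],L[...,2])<.026)&(L[...,0]>.005)&(L[...,0]<.03);print('body top',m.sum(),np.median(z[m]) if m.sum() else 0)
E
python3 chk.py wr14
```

```text
t 16.08 pos [0.5737 0.1775 0.0952] phi 60.4 tilt 0.14 w 0.166 F [-1.2 -0.1  9.1] j [ 0.24  0.54  1.5  -0.    1.1  -0.82]
  dp tool total [ 0.0002 -0.0003 -0.0006]
  turn (cw+)  1.3167 rad
[-0.03  0.05 -0.11]
bar 1876 0.10271089893533332 ((1.8182411193847656, 0.013586044311523438), (44.23018264770508, 17.73736000061035), 0.49425506591796875)
body top 1005 0.07810918373329015
```

Emit:
carry_out(
  commands=[
    {"gripper": 0.05, "dp": [0, 0, 0], "turn": 0.09},
    {"gripper": 0.05, "dp": [0, 0, 0], "turn": 0.09},
    {"gripper": 0.05, "dp": [0, 0, 0], "turn": 0.09},
    {"gripper": 0.05, "dp": [0, 0, 0], "turn": 0.09},
    {"gripper": 0.05, "dp": [0, 0, 0], "turn": 0.09},
    {"gripper": 0.05, "dp": [0, 0, 0], "turn": 0.09},
    {"gripper": 0.05, "dp": [0, 0, 0], "turn": 0},
    {"gripper": 0.05, "dp": [0, 0, 0], "turn": 0},
  ],
)

```text
clock: 16.8
ee_pos: [0.5737, 0.1775, 0.0952]
tcp_rot: [-0.266, 1.568, 0.249]
wrist_force: [-0.3, 0.2, 9.5]
grip_width: 0.165
```

```bash
python3 chk.py wr15
```

```text
t 16.80 pos [0.5737 0.1775 0.0952] phi 29.5 tilt 0.15 w 0.165 F [-0.3  0.2  9.5] j [ 0.24  0.54  1.5   0.    1.1  -0.28]
  dp tool total [ 0.0002 -0.0006 -0.0004]
  turn (cw+)  0.7765 rad
[-0.05  0.03 -0.06]
bar 1878 0.10279502612986252 ((0.99346923828125, 0.03353691101074219), (44.714786529541016, 17.633527755737305), 0.5436784029006958)
body top 1054 0.0781087806109807
```

View pics/wr15.png

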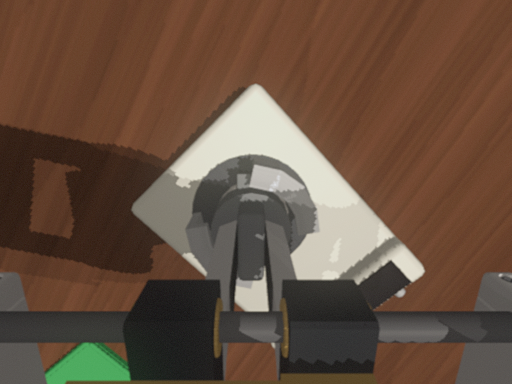

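Emit:
carry_out(
  commands=[
    {"gripper": 0.05, "dp": [0, 0, 0], "turn": 0.09},
    {"gripper": 0.05, "dp": [0, 0, 0], "turn": 0.09},
    {"gripper": 0.05, "dp": [0, 0, 0], "turn": 0.09},
    {"gripper": 0.05, "dp": [0, 0, 0], "turn": 0.09},
    {"gripper": 0.05, "dp": [0, 0, 0], "turn": 0.09},
    {"gripper": 0.05, "dp": [0, 0, 0], "turn": 0.09},
    {"gripper": 0.05, "dp": [0, 0, 0], "turn": 0.09},
    {"gripper": 0.05, "dp": [0, 0, 0], "turn": 0},
  ],
)

```text
clock: 17.52
ee_pos: [0.5737, 0.1775, 0.0952]
tcp_rot: [0.352, 1.568, 0.232]
wrist_force: [-0.1, 0.1, 9.5]
grip_width: 0.172
```

Emit:
carry_out(
  commands=[
    {"gripper": 0.05, "dp": [0, 0, 0], "turn": 0.06},
    {"gripper": 0.05, "dp": [0, 0, 0], "turn": 0.05},
    {"gripper": 0.05, "dp": [0, 0, 0], "turn": 0},
    {"gripper": 0.05, "dp": [0, 0, 0], "turn": 0},
  ],
)

```text
clock: 17.85
ee_pos: [0.5737, 0.1775, 0.0952]
tcp_rot: [0.476, 1.568, 0.251]
wrist_force: [-0.1, 0.2, 8.5]
grip_width: 0.172
```

```bash
python3 chk.py wr16
```

```text
t 17.85 pos [0.5737 0.1775 0.0952] phi -12.9 tilt 0.15 w 0.172 F [-0.1  0.2  8.5] j [0.24 0.54 1.5  0.   1.1  0.46]
  dp tool total [ 0.0002 -0.0007  0.0001]
  turn (cw+)  0.0369 rad
[-0.09  0.07 -0.01]
bar 1928 0.10285399456503154 ((0.5065803527832031, -0.0738677978515625), (43.92038345336914, 17.868160247802734), 0.9133163690567017)
body top 1131 0.0781831455128554
```

View pics/wr16.png

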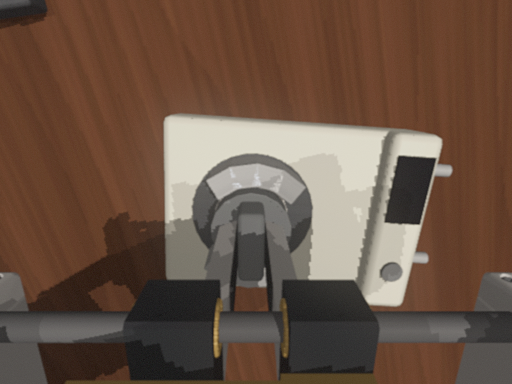

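Emit:
carry_out(
  commands=[
    {"gripper": 0.05, "dp": [0, 0, 0], "turn": 0.025},
    {"gripper": 0.05, "dp": [-0.001, 0, 0], "turn": 0},
    {"gripper": 0.05, "dp": [-0.001, 0, 0], "turn": 0},
    {"gripper": 0.05, "dp": [0, 0, 0], "turn": 0},
    {"gripper": 0.05, "dp": [0, 0, 0], "turn": 0},
    {"gripper": 0.05, "dp": [0, 0, 0], "turn": 0},
  ],
)

```text
clock: 18.4
ee_pos: [0.5738, 0.1774, 0.097]
tcp_rot: [0.427, 1.568, 0.178]
wrist_force: [1.3, -0.1, 7.8]
grip_width: 0.166
```

```bash
python3 chk.py wr17; python3 - <<'E'
from plant import optics
from h import *
for n in ['scene','top']:
    p=optics.camera(n);W=cloud(p);x,y,z=[W[...,i] for i in range(3)]
    for nm,a,b in [('cup',.55,.414),('bur',.427,.40),('tooth',.52,-.418)]:
        o=np.load(n+'0.npz');Wo=cloud(o)
        f=lambda W:np.round(np.mean(W[(np.hypot(W[...,0]-a,W[...,1]-b)<.07)&(W[...,2]>.012)&(W[...,2]<.1)],0),4)
        print(n,nm,f(Wo),f(W))
E
```

```text
t 18.40 pos [0.5738 0.1774 0.097 ] phi -14.3 tilt 0.15 w 0.166 F [ 1.3 -0.1  7.8] j [ 0.24  0.53  1.5  -0.    1.11  0.49]
  dp tool total [ 0.002  -0.0006  0.0001]
  turn (cw+)  0.0125 rad
[-0.07 -0.2   0.1 ]
bar 1927 0.10467160811620838 ((0.6932010650634766, -0.207550048828125), (43.6649055480957, 17.870094299316406), 1.8089903593063354)
body top 1126 0.0800356799996194
scene cup [0.5495 0.4113 0.0536] [0.5493 0.4117 0.0537]
scene bur [0.4306 0.4017 0.0234] [0.4593 0.4428 0.0211]
scene tooth [ 0.5122 -0.4133  0.0358] [ 0.5121 -0.4135  0.0363]
top cup [0.5492 0.419  0.0541] [0.5491 0.4188 0.0547]
top bur [0.4256 0.4062 0.0233] [0.4257 0.4064 0.0234]
top tooth [ 0.4998 -0.4055  0.0376] [ 0.5    -0.4055  0.0378]
```

View pics/wr17.png

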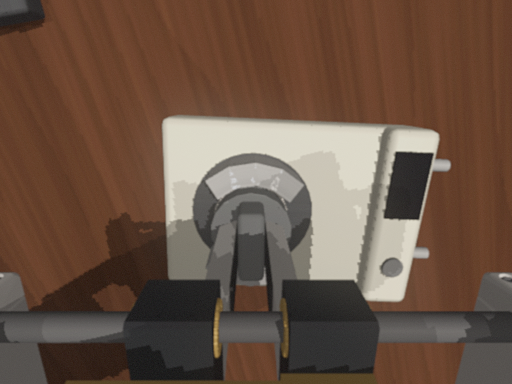

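```bash
python3 -c "
from plant import order;print(order.finish_job())"
```

```text
the job is handed in; nothing more can be done
None
```

I carried out the whole task and handed the job in at about 18.5 s, with the gripper still holding the cap in its locked place. The hand-in gave no verdict.

- **Disc:** I laid the loose disc on the lower disc and let go. The wrist camera then put it about 0.5 mm from where the lower disc had been measured. Its top was at about 68 mm after correcting for a 0.9 mm depth bias. A plane fitted to its surface tilted by about 0.02 rad.
- **Cap:** I gripped the grey cap, set its lugs in the gaps and pushed it down to about 57 mm against the spring. I then turned it clockwise by about 87 degrees and eased it up to an underside of about 59 mm.
- **Last checks:**
  - The cap is about 1 mm from the seat axis.
  - The gripper, and so the lugs, are within about 0.05 rad of the unit's y axis.
  - The spring pushes back with roughly 8–9 N.
  - The gripper reads closed on the 16 mm bar, at a 40 N setting.
- **Bystanders:** The top camera shows the cup, bur stand and tooth model within 0.5 mm of where they started. The scene camera agrees for the cup and tooth model. It disagreed on the bur stand by about 50 mm, which I put down to the arm standing in that view.
- **Other disagreement:** The scene and top cameras differed by about 2–3 mm on the seat position, so I used the wrist camera's value.

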